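Cover the bamboo steamers for the night

ROBOT

A 6-joint arm with a two-finger parallel gripper is mounted at the origin on the work surface. World frame = base frame: x ahead of the robot, y to its left, z up, the work surface at z = 0. Lengths are in mm, angles in degrees, forces in N, time in s.
With the tool pointing down it reaches from about 350 to 800 mm from the base axis. Payload 7.3 kg.
Tool frame: the origin (TCP) lies midway between the tips of the shut fingers; the grasp point (between the pads) lies 19 mm behind it; z points along the fingers, y is the direction in which the jaws open and shut (so a half turn about z gives the same grasp; the last joint's range is limited). The gripper opens to 85 mm and grips with 20 to 120 N. Pads are 22 mm wide; open, the fingers measure 114 mm over their backs; the gripper's body (76 mm by 85 mm) begins 54 mm behind the grasp point. The pads swing forward as they close: fully open they stand 13 mm farther back than shut.
Start: joints at [-75.057, 19.595, 87.324, -0, 73.075, -8.365], TCP at [207.752, -482.166, 231.322] pointing down, gripper open.
Joint ranges: [-145.02, 145.02], [-44.19, 115.74], [2.07, 154.8], [-57.11, 237.11], [16.16, 152.29], [-177.93, 177.93]. Speed limits (degrees/s): [147.25, 147.25, 180, 180, 180, 180].

INTERFACE

Orientations are given as a 3x3 rotation matrix whose columns are the frame's x, y, z axes.
In Python, from cell import bot, imaging, ticket, spotter gives the robot as it stands. The module is installed in compiled form; this text tells all that it offers.
- The arm moves only by the shell command python3 -m handwheel 'ROWS' [FORCE]. ROWS is JSON, a list that holds one entry, the list of rows, each a list of 7 numbers: the gripper's target within -1 to 1 (fully open at 1, half-way at 0, shut at -1), then the shift along the tool's x, y, z in cm, then the turn, a rotation vector about the tool's x, y, z in rad. In form: [[[grip, tx, ty, tz, rx, ry, rz], ...]]. A call has 1 to 20 rows; each row shifts and turns the commanded pose from where the row before left it, along the tool's axes as they then stand; what a row does not reach is not made up. A row lasts 1/10 s, in which the tool goes at most 50 mm and 8.59 degrees, less where a joint would pass 70% of its speed; a pose out of reach is approached as far as the arm can. A call with a gripper value outside its range is refused whole. The fingers move at their own pace and stop on an object; FORCE is the grip in N (left out, the last holds). Time passes only in rows, so rows that do not move let the fingers close. It gives the time, the measured TCP pose, the force and the opening at its end, in the units of the state.
- bot.observe(): the state, without advancing time (a new reading comes with each control period).
- imaging.snapshot(name): name is "scene" or "top" or "wrist"; returns a dict with "img" (420x560x3 uint8, blue, green, red), "fx", "fy", "cx", "cy" (pixels), "pose" (4x4, takes a point from camera to world coordinates). Camera axes: x right, y down, z forward; pixel columns grow to the right and rows downward; lengths in mm; the calibration is good to about 2 mm. A picture is of the moment at which its call begins. There is no depth.
- ticket.finish_job(): hands the job in, once; it reports no verdict.
Trained networks look in a picture, given as the dict that the camera call returned (one of the last four; its "shot" number tells which), for a name from the list of things; names that differ only in an ending like _2 or _b are one class to them, and where a whole thing is asked for, a point or a joint stands for the part that bears it (a point fixed in the world has none). Each returns a list of dicts, best first, with "p" (0 to 1); they miss things now and then, are a little off and sometimes report something else, mostly with a low value. They report only what shows in the picture. A call takes as long as a camera call. They do not tell look-alikes from the thing itself.
- spotter.look_for(label, picture): "position" ([x, y, z] in mm, in the coordinates of the camera as it stood for that picture, good to about 4 mm: the middle of the surface that is visible of it).
- spotter.trace(label, picture): "mask" (420x560 bool, what is visible of it).
The state is a dict: "t": time; "joint_pos": joint angles; "qd": joint speeds; "tau": joint torques, N m; "ee_pos": TCP position; "tcp_rot": TCP orientation; "ft_force": force on the tool from outside, world axes, zero at the start; "ft_torque": the same for the moment, N m; "finger_gap": finger opening in mm.
Only numpy, scipy, OpenCV 4.12 (cv2) and the standard library are available. Lean on these libraries where they do the work, as an engineer would, in place of code of your own. Each camera call takes 0.05 s, during which the arm holds its last target.

TASK

Cover the three small single bamboo steamers for the night (not the big stack): put each bamboo lid on the steamer of its own size so that it sits fully home, flat on the rim all round. Leave the steamers standing where they are, and do not disturb the blue pot lid or the red bowl.

Things in the scene. Friction and masses are not known exactly. Their poses are not given: they have to be found in the camera images.
- lid_large: Loose bamboo lid, large of three: tan round top, dark wooden grip bar. Origin: centre of underside, z up. Height 0-10 mm: plug, diameter 131 mm, tapered below; 10-22: brim, diameter 150 mm, rests on the rim; 22-58: central grip bar, 50 mm along x, 22 mm along y. Fits only the large steamer (3.5 mm play all round); home when its origin is 48 mm above the steamer's. About 200 g.
- lid_medium: Loose bamboo lid, medium of three: tan round top, dark wooden grip bar. Origin: centre of underside, z up. Height 0-10 mm: plug, diameter 103 mm, tapered below; 10-22: brim, diameter 122 mm, rests on the rim; 22-58: central grip bar, 50 mm along x, 22 mm along y. Fits only the medium steamer (3.5 mm play all round); home when its origin is 48 mm above the steamer's. About 140 g.
- lid_small: Loose bamboo lid, small of three: tan round top, dark wooden grip bar. Origin: centre of underside, z up. Height 0-10 mm: plug, diameter 75 mm, tapered below; 10-22: brim, diameter 94 mm, rests on the rim; 22-58: central grip bar, 50 mm along x, 22 mm along y. Fits only the small steamer (3.5 mm play all round); home when its origin is 48 mm above the steamer's. About 100 g.
- steamer_large: Bamboo steamer basket (round, open on top, empty, slatted floor, tan with two darker bands), the large of three: outer diameter 150 mm, height 58 mm, wall 6 mm, inner diameter 138 mm, inner floor 12 mm up. Loose, upright on the table. Origin: centre of its underside; z up along its axis.
- steamer_medium: Bamboo steamer basket (round, open on top, empty, slatted floor, tan with two darker bands), the medium of three: outer diameter 122 mm, height 58 mm, wall 6 mm, inner diameter 110 mm, inner floor 12 mm up. Loose, upright on the table. Origin: centre of its underside; z up along its axis.
- steamer_small: Bamboo steamer basket (round, open on top, empty, slatted floor, tan with two darker bands), the small of three: outer diameter 94 mm, height 58 mm, wall 6 mm, inner diameter 82 mm, inner floor 12 mm up. Loose, upright on the table. Origin: centre of its underside; z up along its axis.
- pot_lid: Not part of the job: a blue enamel pot lid with a black grip bar, brim diameter 136 mm, 58 mm high with its grip, lying among the steamers and bamboo lids. Origin: centre of its underside.
- bowl: Not part of the job: an empty red plastic bowl, 110 mm across, 45 mm high, standing among the steamers and lids. Origin: centre of its underside; z up.
Mind the look-alikes: they are no part of the job. Leave any purple look-alike of the lid_small alone.

How it is judged (in metres and radians):
At the end, for the whole second after the job is handed in: Each bamboo lid home on the steamer of its size (axes within 8 mm, lid underside 44 to 51.5 mm above the steamer's, tilt under 0.05 rad), released, at rest. Steamers upright on the table within 30 mm of their starts; pot lid and bowl within 30 mm of theirs (horizontal distance between lid_large and steamer_large below 0.008 m and z of lid_large in the frame of steamer_large between 0.044 and 0.0515 m and angle between each of lid_large, steamer_large, lid_medium, steamer_medium, lid_small, steamer_small's own z axis and vertical below 0.05 rad and distance of each of steamer_large, steamer_medium, steamer_small, pot_lid, bowl from where it was at the start of the episode below 0.03 m and height (world z) of each of steamer_large, steamer_medium, steamer_small below 0.004 m and linear speed of each of lid_large, steamer_large, lid_medium, steamer_medium, lid_small, steamer_small below 0.02 m/s and contact force between each of lid_large, lid_medium, lid_small and the fingers below 0.5 N and horizontal distance between lid_medium and steamer_medium below 0.008 m and z of lid_medium in the frame of steamer_medium between 0.044 and 0.0515 m and horizontal distance between lid_small and steamer_small below 0.008 m and z of lid_small in the frame of steamer_small between 0.044 and 0.0515 m); the robot touches nothing.
It fails at once if the blue pot lid is shoved more than 30 mm from its place or tipped over (distance of pot_lid from where it was at the start of the episode above 0.03 m or angle between pot_lid's own z axis and vertical above 0.5 rad).
It fails at once if the red bowl is shoved more than 30 mm from its place or tipped over (distance of bowl from where it was at the start of the episode above 0.03 m or angle between bowl's own z axis and vertical above 0.5 rad).
It fails at once if a steamer is tipped over (angle between any of steamer_large, steamer_medium, steamer_small's own z axis and vertical above 0.5 rad).
It also fails if it takes over 93 s, if anything falls off the work surface, if the arm or the gripper's body presses on something with over 40 N, if the wrist force passes 120 N, or if a joint passes its speed limit or range.

## Working session

There is one attempt and no reset: what is moved stays moved. The work goes in short steps, Python scripts to look and compute and a shell command to move; the robot and the scene stay as the last step left them, time stands still between calls to the robot, and variables do not carry over. Pictures are saved under pics/ and viewed, and the job is handed in when it is done.

```bash
mkdir -p pics; ls; python3 - <<'E'
from cell import bot, imaging, ticket, spotter
import cv2
s=bot.observe(); print(s)
for n in ["scene","top","wrist"]:
    p=imaging.snapshot(n); cv2.imwrite(f"pics/{n}0.png",p["img"]); print(n,p["fx"],p["cx"],p["cy"],p["pose"].round(3).tolist() if hasattr(p["pose"],'round') else p["pose"])
E
```

```text
pics
{'t': 0.0, 'joint_pos': array([-7.50566326e+01,  1.96381303e+01,  8.73782534e+01, -1.61054264e-04,
        7.30749663e+01, -8.36582186e+00]), 'qd': array([0.11631387, 0.07242842, 0.0061957 , 0.01535616, 0.01238176,
       0.0052721 ]), 'tau': array([-1.62000557e-03, -4.33686411e+01, -2.46011442e+01, -1.77525039e-04,
        7.90069374e-03, -1.12807197e-05]), 'ee_pos': array([ 207.64605827, -481.74414844,  230.60439065]), 'tcp_rot': array([[ 9.18382654e-01,  3.95693227e-01, -4.13725604e-04],
       [ 3.95693377e-01, -9.18381392e-01,  1.53974362e-03],
       [ 2.29308227e-04, -1.57778232e-03, -9.99998729e-01]]), 'ft_force': array([-0.79665579,  0.65938055,  0.6309496 ]), 'ft_torque': array([-0.00656772,  0.03705326,  0.01945745]), 'finger_gap': 85.47831642959916}
scene 441.49422888395424 281.9257625975756 215.5443993062063 [[0.741, 0.463, -0.487, 924.267], [0.671, -0.53, 0.518, -516.581], [-0.019, -0.71, -0.703, 760.584], [0.0, 0.0, 0.0, 1.0]]
top 514.7347772752005 275.0010380407912 201.3462370521543 [[0.027, -0.998, 0.05, 328.678], [-1.0, -0.027, 0.003, -24.618], [-0.002, -0.05, -0.999, 1354.582], [0.0, 0.0, 0.0, 1.0]]
wrist 332.45499075539027 279.6315935387926 208.6630206234677 [[0.396, -0.873, -0.286, 280.235], [-0.918, -0.377, -0.122, -449.984], [-0.002, 0.311, -0.95, 373.2], [0.0, 0.0, 0.0, 1.0]]
```

View pics/top0.png

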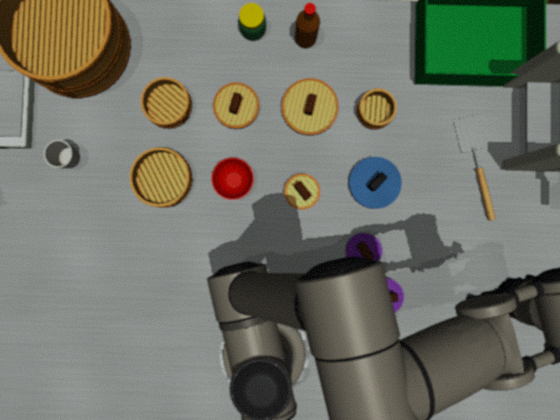

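View pics/scene0.png

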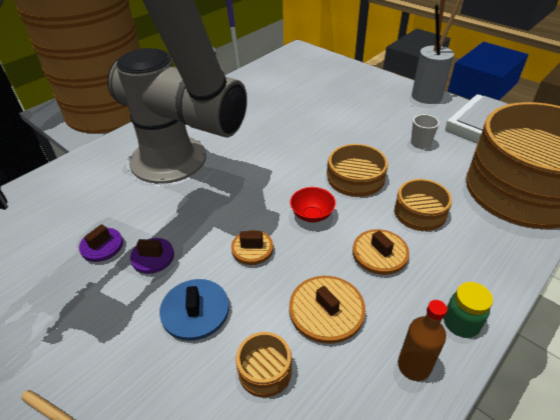

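View pics/wrist0.png

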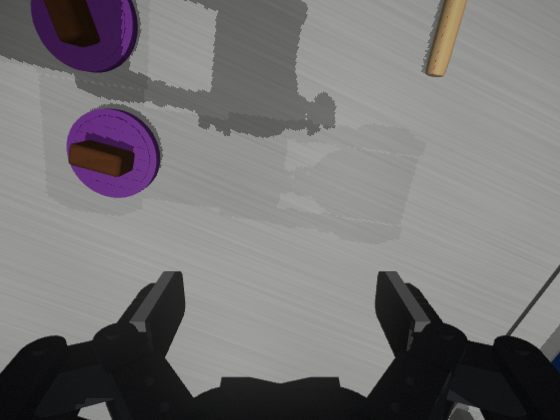

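Top view: steamers are large (161,178), medium (166,103) and small (377,109). Bamboo lids are large (310,106), medium (236,105) and small (302,190).
Look-alikes are the purple lids at (364,248) and (395,295), the blue pot lid at (376,182) and the big stack at (65,40).

I'll choose the tan lids only. Next I fit known-size silhouettes to the network masks.

```bash
cat > h.py <<'E'
import numpy as np, cv2
from scipy.optimize import minimize
from cell import bot, imaging, ticket, spotter
R={'large':75,'medium':61,'small':47}
def proj(p,P):
    T=np.linalg.inv(np.array(p['pose'])); c=P@T[:3,:3].T+T[:3,3]
    return np.c_[c[:,0]/c[:,2]*p['fx']+p['cx'],c[:,1]/c[:,2]*p['fy']+p['cy']]
def ray(p,u,v,z):
    M=np.array(p['pose']); d=M[:3,:3]@np.array([(u-p['cx'])/p['fx'],(v-p['cy'])/p['fy'],1]); o=M[:3,3]
    return o+d*(z-o[2])/d[2]
def cyl(x,y,r,z0,z1):
    a=np.linspace(0,2*np.pi,60); c=np.c_[x+r*np.cos(a),y+r*np.sin(a)]
    return np.r_[np.c_[c,0*a+z0],np.c_[c,0*a+z1]]
def box(x,y,th,z0,z1):
    c,s=np.cos(th),np.sin(th)
    return np.array([[x+c*a-s*b,y+s*a+c*b,z] for a in(-25,25) for b in(-11,11) for z in(z0,z1)])
def hullmask(p,P):
    S=8;m=np.zeros((420*2,560*2),np.uint8)
    q=(proj(p,P)*2+0.5)*S
    h=cv2.convexHull(q.astype(np.float32)).round().astype(np.int32)
    cv2.fillConvexPoly(m,h,255,cv2.LINE_AA,3); return cv2.resize(m,(560,420),interpolation=cv2.INTER_AREA)/255.
def fitcyl(p,mask,x0,y0,r,z0,z1):
    mk=mask.astype(float)
    f=lambda v: np.abs(hullmask(p,cyl(v[0],v[1],r,z0,z1))-mk).sum()/mk.sum()
    b=minimize(f,[x0,y0],method='Nelder-Mead',options=dict(initial_simplex=[[x0,y0],[x0+8,y0],[x0,y0+8]],xatol=.1,fatol=1e-4))
    return b.x,b.fun
def fitbar(p,disc,x,y,zb):
    # dark pixels inside disc
    img=p['img'].astype(int); lum=img.max(2)
    d=cv2.erode(disc.astype(np.uint8),np.ones((3,3)))>0
    dk=((lum<110)&d).astype(float)
    best=None
    for th0 in np.radians(range(0,180,20)):
        f=lambda v: np.abs(hullmask(p,box(v[0],v[1],v[2]/20,zb+22,zb+58))-dk).sum()/max(dk.sum(),1)
        b=minimize(f,[x,y,th0*20],method='Nelder-Mead',options=dict(initial_simplex=[[x,y,th0*20],[x+4,y,th0*20],[x,y+4,th0*20],[x,y,th0*20+5]],xatol=.1,fatol=1e-4))
        if best is None or b.fun<best.fun: best=b
    return best.x[:2],np.degrees(best.x[2]/20)%180,best.fun,dk
E
cat > m.py <<'E'
from h import *
seeds={'lid_large':(310,106),'lid_medium':(236,105),'lid_small':(302,190),'steamer_large':(161,178),'steamer_medium':(166,103),'steamer_small':(377,109),'pot_lid':(376,182),'bowl':(232,178)}
p=imaging.snapshot('top'); s=imaging.snapshot('scene'); vis=s['img'].copy(); vt=p['img'].copy()
for n,(u,v) in seeds.items():
    sz=n.split('_')[-1]; r=R.get(sz,68 if n=='pot_lid' else 55)
    isl='lid' in n; z0,z1=((10,22) if isl else (0,58)) if n!='bowl' else (44,45)
    X=ray(p,u,v,z1)
    for nm,pic in(('top',p),('scene',s)):
        best=None
        for t in spotter.trace(n,pic)[:8]:
            m=t['mask']; c=np.argwhere(m).mean(0)[::-1]
            e=np.linalg.norm(c-proj(pic,X[None])[0])
            if e<25 and (best is None or e<best[0]): best=(e,t)
        if best is None: print(n,nm,'none');continue
        m=best[1]['mask']
        if isl and nm=='scene': continue
        x,f=fitcyl(pic,m,X[0],X[1],r,z0,z1)
        print(n,nm,round(best[1]['p'],2),m.sum(),'xy',x.round(1),'err',round(f,3),'dist',np.hypot(*x).round())
        if isl and nm=='top':
            b=fitbar(p,m,x[0],x[1],0); print('   bar',b[0].round(1),round(b[1],1),'err',round(b[2],3))
            for q,w in((p,vt),(s,vis)):
              h=cv2.convexHull(proj(q,box(*x,np.radians(b[1]),22,58)).astype(np.float32)).astype(int); cv2.polylines(w,[h],True,(0,255,0),1)
        if nm=='top':
          for q,w in((p,vt),(s,vis)):
            h=cv2.convexHull(proj(q,cyl(*x,r,z0,z1)).astype(np.float32)).astype(int); cv2.polylines(w,[h],True,(255,0,255),1)
cv2.imwrite('pics/fit_scene.png',vis); cv2.imwrite('pics/fit_top.png',cv2.resize(vt[60:230,100:440],None,fx=2.35,fy=2.35))
E
python3 m.py
```

```text
lid_large top 0.71 2566 xy [ 647.6 -105.1] err 0.036 dist 656.0
   bar [ 647.2 -102.1] 168.2 err 0.18
lid_medium top 0.67 1711 xy [645.4  88.8] err 0.04 dist 652.0
   bar [644.   89.6] 170.7 err 0.268
lid_small top 0.91 1062 xy [424.7 -90.3] err 0.046 dist 434.0
   bar [424.5 -88.4] 40.6 err 0.293
steamer_large top 0.92 2992 xy [447.7 273.9] err 0.025 dist 525.0
steamer_large scene 0.75 2617 xy [447.  278.7] err 0.042 dist 527.0
steamer_medium top 0.89 2118 xy [642.6 267.8] err 0.035 dist 696.0
steamer_medium scene 0.66 2434 xy [643.7 272.6] err 0.031 dist 699.0
steamer_small top none
steamer_small scene 0.67 3040 xy [ 642.4 -274.2] err 0.025 dist 699.0
pot_lid top 0.93 2142 xy [ 452.3 -280.2] err 0.044 dist 532.0
   bar [ 453.2 -278. ] 139.3 err 0.202
bowl top 0.67 1466 xy [450.4  90.3] err 0.048 dist 459.0
bowl scene 0.74 1264 xy [452.8  89.9] err 0.086 dist 462.0
```

View pics/fit_scene.png

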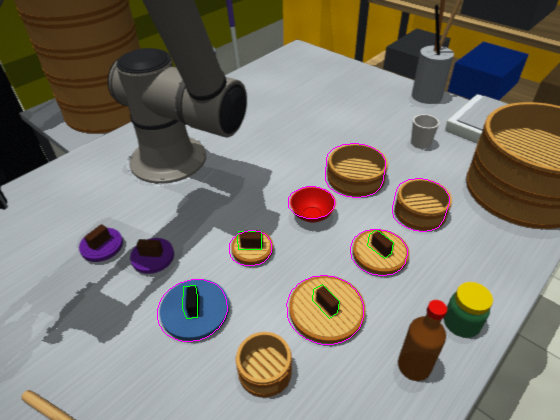

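View pics/fit_top.png

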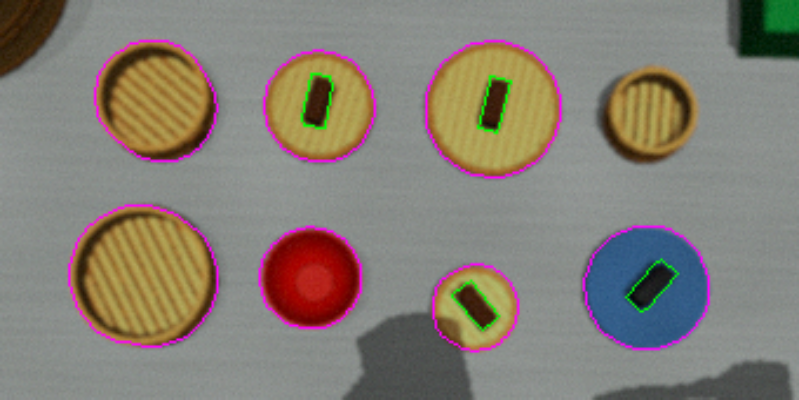

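Overlays match the objects, and the large/medium/small assignment fits the sizes. Steamer y differs by up to 5 mm between cameras (shadow in the masks plus calibration). I'll refine each one with the wrist camera from straight above, starting with steamer_small, for a consistent reference.

```bash
cat > go.py <<'E'
import sys
from h import *
# usage: go.py x y z yaw n
x,y,z,yaw,n=[float(a) for a in sys.argv[1:6]]
s=bot.observe(); Rm=np.array(s['tcp_rot']); d=np.array([x,y,z])-s['ee_pos']
cur=np.degrees(np.arctan2(Rm[1,0],Rm[0,0])); a=np.radians((cur-yaw+180)%360-180)
print('t',s['t'],'pos',s['ee_pos'].round(1),'yaw',cur.round(2),'gap',round(s['finger_gap'],1))
# translation with rotation spread over n rows (rotation applied with each row; yaw used for shift = before row)
t=Rm.T@d/10
print('cm total tool',t.round(2),'turn',round(a,4),'per row',(t/n).round(3),round(a/n,4), 'tool-axis tilt', (Rm[:,2]).round(4))
E
python3 go.py 642 -274 231 23.3 10
```

```text
t 1.05 pos [ 207.7 -482.2  231.3] yaw 23.31 gap 85.4
cm total tool [ 4.812e+01 -1.940e+00  3.000e-02] turn 0.0001 per row [ 4.812e+00 -1.940e-01  3.000e-03] 0.0 tool-axis tilt [-0.e+00 -1.e-04 -1.e+00]
```

```bash
python3 -m handwheel '[[[1,4.01,-0.16,0,0,0,0],[1,4.01,-0.16,0,0,0,0],[1,4.01,-0.16,0,0,0,0],[1,4.01,-0.16,0,0,0,0],[1,4.01,-0.16,0,0,0,0],[1,4.01,-0.16,0,0,0,0],[1,4.01,-0.16,0,0,0,0],[1,4.01,-0.16,0,0,0,0],[1,4.01,-0.16,0,0,0,0],[1,4.01,-0.16,0,0,0,0],[1,4.01,-0.16,0,0,0,0],[1,4.01,-0.16,0,0,0,0],[1,0,0,0,0,0,0],[1,0,0,0,0,0,0],[1,0,0,0,0,0,0]]]' 30
cat > w.py <<'E'
import sys
from h import *
n=sys.argv[1]; X=[float(a) for a in sys.argv[2:4]]; tag=sys.argv[4]
sz=n.split('_')[-1]; r=R[sz]; isl='lid' in n; z0,z1=(10,22) if isl else (0,58)
p=imaging.snapshot('wrist'); vis=p['img'].copy()
o=bot.observe(); print('tcp',o['ee_pos'].round(1),'t',round(o['t'],2))
best=None
c0=proj(p,np.array([[X[0],X[1],z1]]))[0]
for t in spotter.trace(n,p)[:8]:
    c=np.argwhere(t['mask']).mean(0)[::-1]; e=np.linalg.norm(c-c0)
    print('cand',round(t['p'],2),c.round(),t['mask'].sum())
    if best is None or e<best[0]: best=(e,t)
m=best[1]['mask']
m8=m.astype(np.uint8)
def fill(m8):
    cs,_=cv2.findContours(m8,cv2.RETR_EXTERNAL,cv2.CHAIN_APPROX_NONE); cs=max(cs,key=cv2.contourArea); o=np.zeros_like(m8); cv2.drawContours(o,[cs],-1,1,-1); return o>0
m=fill(m8)
x,f=fitcyl(p,m,X[0],X[1],r,z0,z1); print('fit',x.round(1),'err',round(f,3))
cs,_=cv2.findContours(m.astype(np.uint8),cv2.RETR_EXTERNAL,cv2.CHAIN_APPROX_NONE); cv2.drawContours(vis,cs,-1,(255,255,0),1)
P=cyl(*x,r,z0,z1); cv2.polylines(vis,[cv2.convexHull(proj(p,P).astype(np.float32)).astype(int)],True,(255,0,255),1)
cv2.polylines(vis,[proj(p,P[60:]).astype(int)],True,(0,255,0),1)
if not isl: cv2.polylines(vis,[proj(p,cyl(*x,r-6,57,58)[60:]).astype(int)],True,(0,255,0),1)
if isl:
    b=fitbar(p,m,x[0],x[1],0); print('bar',b[0].round(1),round(b[1],1),'err',round(b[2],3))
    cv2.polylines(vis,[cv2.convexHull(proj(p,box(*b[0],np.radians(b[1]),22,58)).astype(np.float32)).astype(int)],True,(0,255,0),1)
cv2.imwrite(f'pics/{tag}.png',vis)
E
python3 w.py steamer_small 642 -274 w1
```

```text
t: 2.55
ee_pos: [641.4, -274.7, 231.2]
tcp_rot: [[0.919, 0.395, -0.001], [0.395, -0.919, -0.0], [-0.001, -0.0, -1.0]]
ft_force: [-0.0, -1.2, 0.4]
finger_gap: 85.3
tcp [ 641.2 -275.   231.5] t 2.6
cand 0.96 [280. 178.] 7540
fit [ 643.8 -273.4] err 0.017
```

View pics/w1.png

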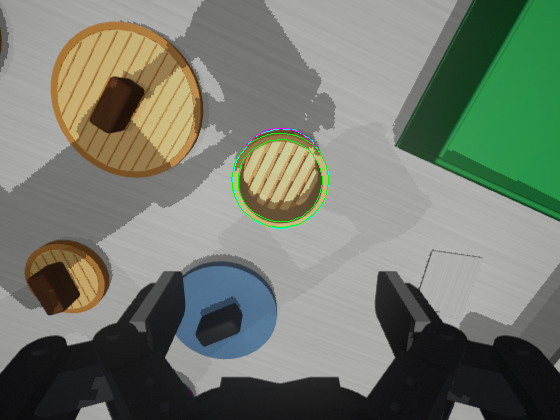

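Fit is tight: steamer_small at (643.8,-273.4), centred near pixel (280,178). Next lid_small.

```bash
python3 go.py 424.7 -90.3 231 40.6 8
```

```text
t 2.65 pos [ 641.2 -275.1  231.7] yaw 23.22 gap 85.5
cm total tool [-12.61 -25.52   0.06] turn -0.3033 per row [-1.576 -3.19   0.008] -0.0379 tool-axis tilt [ 1.e-04 -4.e-04 -1.e+00]
```

```bash
python3 -m handwheel '[[[1,-1.58,-3.19,0,0,0,0],[1,-1.58,-3.19,0,0,0,0],[1,-1.58,-3.19,0,0,0,0],[1,-1.58,-3.19,0,0,0,0],[1,-1.58,-3.19,0,0,0,0],[1,-1.58,-3.19,0,0,0,0],[1,-1.58,-3.19,0,0,0,0],[1,-1.58,-3.19,0,0,0,0],[1,0,0,0,0,0,-0.101],[1,0,0,0,0,0,-0.101],[1,0,0,0,0,0,-0.101],[1,0,0,0,0,0,0],[1,0,0,0,0,0,0]]]'
python3 w.py lid_small 424.7 -90.3 w2
```

```text
t: 3.95
ee_pos: [424.7, -90.2, 231.6]
tcp_rot: [[0.761, 0.649, 0.001], [0.649, -0.761, -0.0], [0.0, 0.001, -1.0]]
ft_force: [0.4, -1.0, -0.2]
finger_gap: 85.5
tcp [424.8 -90.1 231.5] t 4.0
cand 0.94 [299. 341.] 4068
fit [-217.5    6.9] err 1.0
bar [-217.5    6.9] 0.0 err 1.0
```

View pics/w2.png

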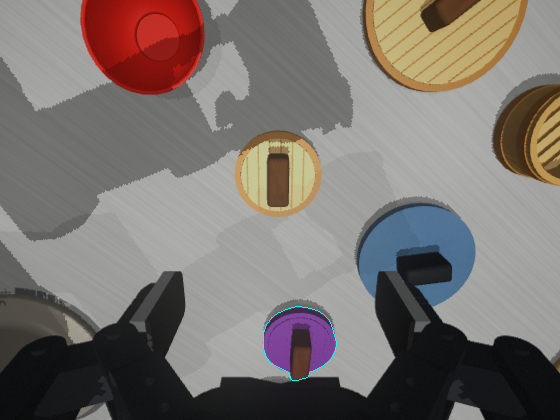

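The network picked the purple look-alike at (300,340). The tan lid_small is at (278,174), with its bar along the image vertical. I'll segment by colour around the seed instead.

```bash
cat > p.py <<'E'
s=open('w.py').read()
a=s.index('best=None'); b=s.index('m8=m.astype')
new='''c0=proj(p,np.array([[X[0],X[1],z1]]))[0]
hsv=cv2.cvtColor(p['img'],cv2.COLOR_BGR2HSV)
tan=((hsv[...,0]<32)&(hsv[...,1]>70)).astype(np.uint8)
tan=cv2.morphologyEx(tan,cv2.MORPH_OPEN,np.ones((2,2)))
k,lab=cv2.connectedComponents(tan)
rr=int(r*p['fx']/360*0.8); yy,xx=np.mgrid[:420,:560]; near=(np.hypot(xx-c0[0],yy-c0[1])<rr)&(lab>0)
m=lab==np.bincount(lab[near]).argmax()
'''
open('wc.py','w').write(s[:a]+new+s[b:])
E
python3 p.py; python3 wc.py lid_small 424.7 -90.3 w3
```

```text
tcp [424.9 -90.  231.4] t 4.1
fit [424.3 -88.3] err 0.019
bar [424.2 -87. ] 40.3 err 0.152
```

View pics/w3.png

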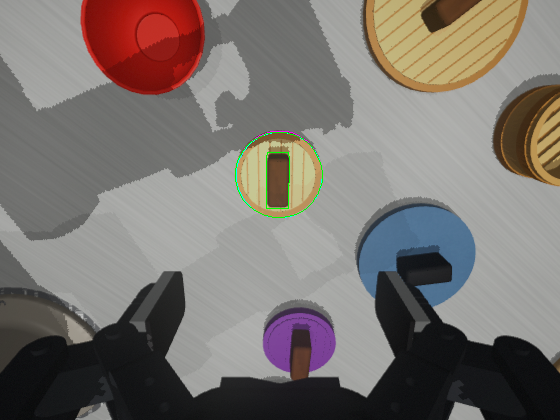

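```bash
python3 go.py 424.3 -88.3 28 40.4 5
```

```text
t 4.1 pos [424.9 -90.  231.4] yaw 40.55 gap 85.0
cm total tool [ 0.06 -0.17 20.34] turn 0.0026 per row [ 0.012 -0.034  4.068] 0.0005 tool-axis tilt [ 2.e-04 -2.e-04 -1.e+00]
```

```bash
python3 -m handwheel '[[[1,0.06,-0.17,3.8,0,0,0],[1,0,0,3.8,0,0,0],[1,0,0,3.8,0,0,0],[1,0,0,3.8,0,0,0],[1,0,0,2.6,0,0,0],[1,0,0,1.7,0,0,0],[1,0,0,0.8,0,0,0],[1,0,0,0,0,0,0],[-1,0,0,0,0,0,0],[-1,0,0,0,0,0,0],[-1,0,0,0,0,0,0],[-1,0,0,0,0,0,0],[-1,0,0,0,0,0,0],[-1,0,0,0,0,0,0],[-1,0,0,0,0,0,0],[-1,0,0,0,0,0,0]]]' 40
```

```text
t: 5.7
ee_pos: [424.7, -88.2, 28.8]
tcp_rot: [[0.758, 0.652, 0.001], [0.652, -0.758, -0.001], [0.0, 0.001, -1.0]]
ft_force: [-0.0, 0.5, 6.4]
finger_gap: 21.3
```

```bash
python3 -m handwheel '[[[-1,0,0,-1,0,0,0],[-1,0,0,-2.5,0,0,0],[-1,0,0,-3.5,0,0,0],[-1,0,0,-3.5,0,0,0],[-1,0,0,-2.5,0,0,0],[-1,0,0,0,0,0,0]]]'
python3 go.py 643.8 -273.4 155 40.4 8
python3 - <<'E'
from h import *
p=imaging.snapshot('wrist');cv2.imwrite('pics/w4.png',p['img'])
E
```

```text
t: 6.3
ee_pos: [426.1, -88.7, 161.8]
tcp_rot: [[0.758, 0.652, 0.007], [0.652, -0.758, -0.003], [0.003, 0.006, -1.0]]
ft_force: [0.6, -0.2, -1.3]
finger_gap: 21.2
t 6.3 pos [426.1 -88.7 161.8] yaw 40.68 gap 21.2
cm total tool [ 4.47 28.19  0.88] turn 0.0048 per row [0.559 3.524 0.11 ] 0.0006 tool-axis tilt [ 0.0067 -0.0028 -1.    ]
```

View pics/w4.png

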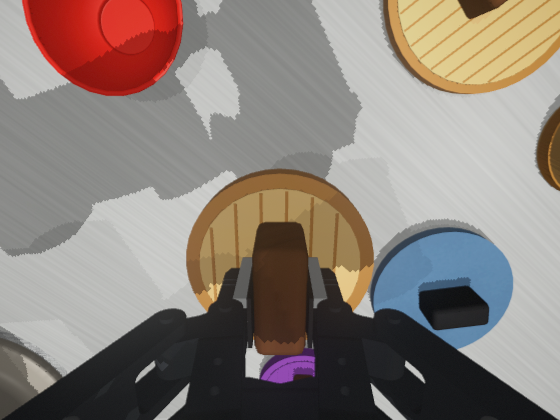

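```bash
python3 -m handwheel '[[[-1,0.28,1.8,0,0,0,0],[-1,0.56,3.52,0,0,0,0],[-1,0.56,3.52,0,0,0,0],[-1,0.56,3.52,0,0,0,0],[-1,0.56,3.52,0,0,0,0],[-1,0.56,3.52,0,0,0,0],[-1,0.56,3.52,0,0,0,0],[-1,0.56,3.52,0,0,0,0],[-1,0.28,1.75,1,0,0,0],[-1,0,0,0,0,0,0],[-1,0,0,0,0,0,0],[-1,0,0,0,0,0,0]]]'
python3 go.py 644.1 -273.3 76.5 40.4 8
```

```text
t: 7.55
ee_pos: [641.3, -271.8, 147.8]
tcp_rot: [[0.758, 0.652, -0.002], [0.652, -0.758, 0.001], [-0.001, -0.002, -1.0]]
ft_force: [-0.8, 0.0, -0.5]
finger_gap: 21.7
t 7.55 pos [ 641.3 -271.8  147.8] yaw 40.69 gap 21.7
cm total tool [0.12 0.31 7.13] turn 0.0051 per row [0.015 0.038 0.891] 0.0006 tool-axis tilt [-1.5e-03  9.0e-04 -1.0e+00]
```

Correct xy and descend to just above the rim (lid plug bottom at about 62), then check.

```bash
python3 -m handwheel '[[[-1,0.12,0.31,0,0,0,0],[-1,0,0,2.0,0,0,0],[-1,0,0,2.0,0,0,0],[-1,0,0,1.2,0,0,0],[-1,0,0,0,0,0,0],[-1,0,0,0,0,0,0]]]'
python3 go.py 644.1 -273.3 76.5 40.4 8
python3 - <<'E'
from h import *
p=imaging.snapshot('scene');cv2.imwrite('pics/s5.png',cv2.resize(p['img'][280:420,180:380],None,fx=4,fy=4))
p=imaging.snapshot('wrist');cv2.imwrite('pics/w5.png',p['img'])
E
```

```text
t: 8.15
ee_pos: [645.3, -274.3, 97.1]
tcp_rot: [[0.758, 0.652, 0.001], [0.652, -0.758, -0.001], [0.0, 0.001, -1.0]]
ft_force: [-0.2, 0.7, -0.3]
finger_gap: 21.3
t 8.15 pos [ 645.3 -274.3   97.1] yaw 40.68 gap 21.3
cm total tool [-0.02 -0.16  2.06] turn 0.0048 per row [-0.003 -0.02   0.257] 0.0006 tool-axis tilt [ 7.e-04 -5.e-04 -1.e+00]
```

View pics/s5.png

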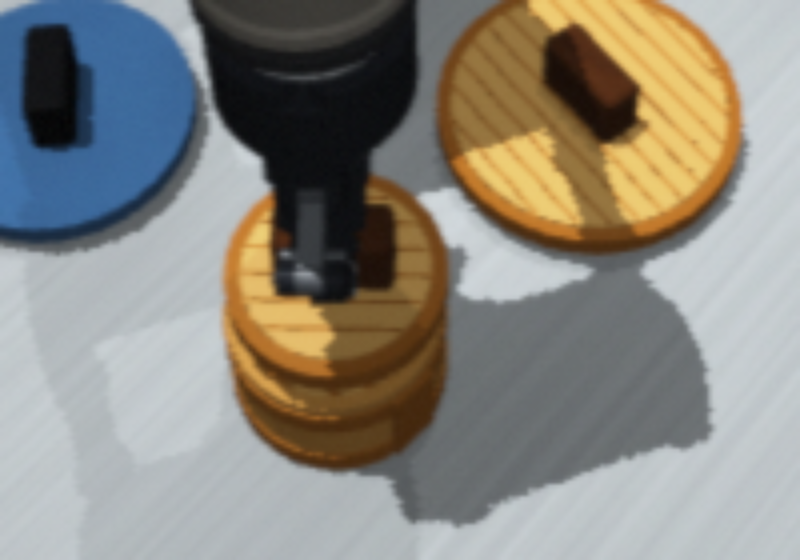

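View pics/w5.png

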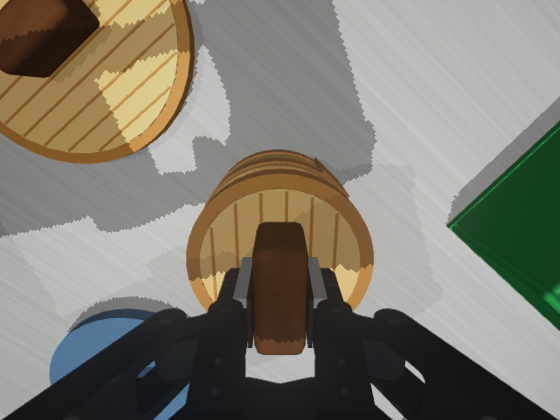

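Both views show the lid level and coaxial just over the steamer rim; wrist at about (280,260). Recheck the pose after settling.

```bash
python3 go.py 644.1 -273.3 76.5 40.4 8; python3 - <<'E'
from h import *
p=imaging.snapshot('top')
E
python3 go.py 644.1 -273.3 76.5 40.4 8;
```

```text
t 8.25 pos [ 645.7 -274.6   97.8] yaw 40.68 gap 21.6
cm total tool [-0.04 -0.21  2.13] turn 0.0048 per row [-0.004 -0.026  0.266] 0.0006 tool-axis tilt [ 0.0021 -0.0013 -1.    ]
t 8.3 pos [ 645.6 -274.6   97.7] yaw 40.67 gap 21.8
cm total tool [-0.03 -0.2   2.12] turn 0.0047 per row [-0.004 -0.025  0.265] 0.0006 tool-axis tilt [ 0.002  -0.0012 -1.    ]
```

```bash
python3 -m handwheel '[[[-1,-0.03,-0.2,0.3,0,0,0],[-1,0,0,0.3,0,0,0],[-1,0,0,0.3,0,0,0],[-1,0,0,0.3,0,0,0],[-1,0,0,0.3,0,0,0],[-1,0,0,0.2,0,0,0],[-1,0,0,0.2,0,0,0],[-1,0,0,0,0,0,0],[-1,0,0,0,0,0,0]]]'
python3 go.py 644.1 -273.3 76.5 40.4 8;
```

```text
t: 9.2
ee_pos: [643.5, -273.0, 77.3]
tcp_rot: [[0.758, 0.652, 0.0], [0.652, -0.758, -0.0], [-0.0, 0.0, -1.0]]
ft_force: [0.3, -1.5, -1.0]
finger_gap: 21.0
t 9.2 pos [ 643.5 -273.    77.3] yaw 40.67 gap 21.0
cm total tool [0.03 0.06 0.08] turn 0.0047 per row [0.003 0.008 0.01 ] 0.0006 tool-axis tilt [ 0.e+00 -1.e-04 -1.e+00]
```

```bash
python3 -m handwheel '[[[-1,0,0,0.08,0,0,0],[-1,0,0,0,0,0,0],[1,0,0,0,0,0,0],[1,0,0,0,0,0,0],[1,0,0,0,0,0,0],[1,0,0,0,0,0,0],[1,0,0,0,0,0,0],[1,0,0,0,0,0,0],[1,0,0,0,0,0,0],[1,0,0,-2,0,0,0],[1,0,0,-4,0,0,0],[1,0,0,-4,0,0,0],[1,0,0,-4,0,0,0],[1,0,0,-1.5,0,0,0],[1,0,0,0,0,0,0],[1,0,0,0,0,0,0],[1,0,0,0,0,0,0]]]'
python3 - <<'E'
from h import *
p=imaging.snapshot('wrist');cv2.imwrite('pics/w6.png',p['img'])
p=imaging.snapshot('scene');cv2.imwrite('pics/s6.png',cv2.resize(p['img'][280:420,180:380],None,fx=4,fy=4))
E
python3 go.py 647.6 -103 231 -12 8
```

```text
t: 10.9
ee_pos: [642.7, -272.6, 229.2]
tcp_rot: [[0.758, 0.652, -0.003], [0.652, -0.758, 0.002], [-0.001, -0.003, -1.0]]
ft_force: [-0.1, 0.3, -1.0]
finger_gap: 85.5
t 11.0 pos [ 642.9 -272.7  229.5] yaw 40.67 gap 85.2
cm total tool [ 11.41 -12.57  -0.13] turn 0.9192 per row [ 1.426 -1.571 -0.016] 0.1149 tool-axis tilt [-0.0029  0.0015 -1.    ]
```

View pics/w6.png

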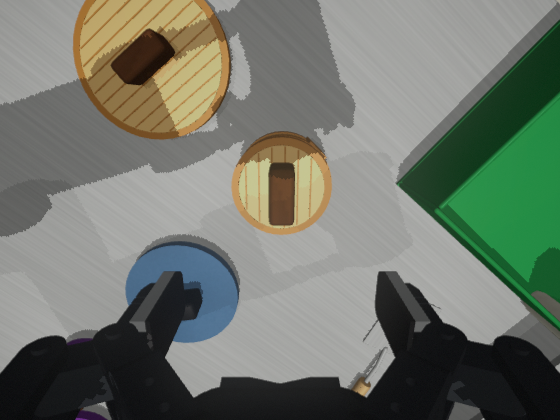

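View pics/s6.png

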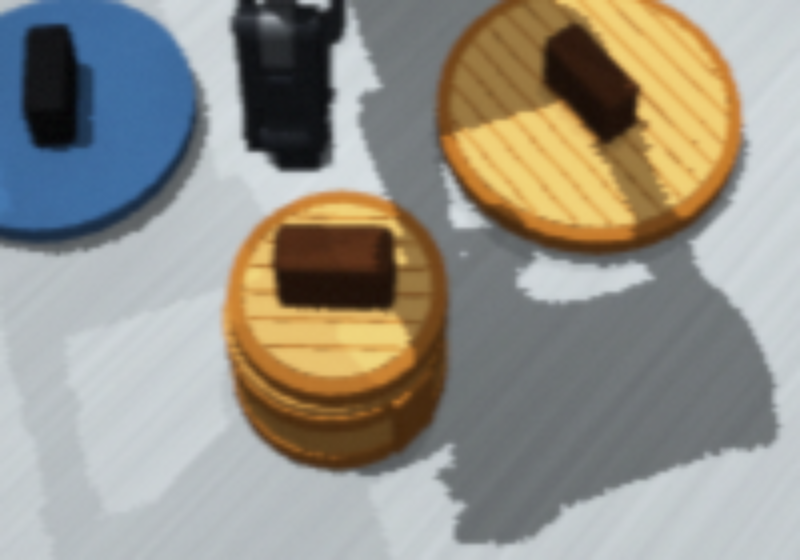

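Lid_small looks home and flush. Next view lid_large.

```bash
python3 -m handwheel '[[[1,2.28,-2.51,0,0,0,0],[1,2.28,-2.51,0,0,0,0],[1,2.28,-2.51,0,0,0,0],[1,2.28,-2.51,0,0,0,0],[1,2.28,-2.51,0,0,0,0],[1,0,0,0,0,0,0.131],[1,0,0,0,0,0,0.131],[1,0,0,0,0,0,0.131],[1,0,0,0,0,0,0.131],[1,0,0,0,0,0,0.131],[1,0,0,0,0,0,0.131],[1,0,0,0,0,0,0.131],[1,0,0,0,0,0,0],[1,0,0,0,0,0,0],[1,0,0,0,0,0,0]]]'
python3 wc.py lid_large 647.6 -104 w7; python3 go.py 645.4 88.8 231 -10 8
```

```text
t: 12.5
ee_pos: [648.0, -103.5, 231.1]
tcp_rot: [[0.979, -0.203, -0.001], [-0.203, -0.979, 0.0], [-0.001, 0.0, -1.0]]
ft_force: [0.4, 0.0, -0.9]
finger_gap: 85.3
tcp [ 648.1 -103.5  231.2] t 12.55
fit [ 646.9 -102.7] err 0.012
bar [ 648.6 -101.7] 168.9 err 0.155
t 12.55 pos [ 648.1 -103.5  231.2] yaw -11.76 gap 85.3
cm total tool [ -4.18 -18.77   0.02] turn -0.0306 per row [-0.522 -2.346  0.003] -0.0038 tool-axis tilt [-4.e-04  0.e+00 -1.e+00]
```

View pics/w7.png

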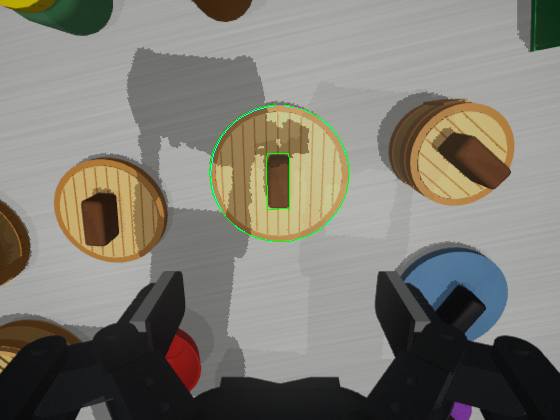

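Lid_large sits at pixel (279,174) with a good fit: (646.9,-102.7), bar ≈ -11.5°. Next view lid_medium, then the two steamers.

```bash
python3 -m handwheel '[[[1,-0.7,-3.13,0,0,0,0],[1,-0.7,-3.13,0,0,0,0],[1,-0.7,-3.13,0,0,0,0],[1,-0.7,-3.13,0,0,0,0],[1,-0.7,-3.13,0,0,0,0],[1,-0.7,-3.13,0,0,0,0],[1,0,0,0,0,0,-0.03],[1,0,0,0,0,0,0],[1,0,0,0,0,0,0],[1,0,0,0,0,0,0]]]'
python3 wc.py lid_medium 645.4 88.8 w8; python3 go.py 643.5 270.5 231 -10 8
```

```text
t: 13.55
ee_pos: [645.8, 87.7, 231.4]
tcp_rot: [[0.984, -0.178, -0.0], [-0.178, -0.984, -0.0], [0.0, 0.0, -1.0]]
ft_force: [-1.1, -0.4, -0.2]
finger_gap: 85.4
tcp [645.8  87.7 231.5] t 13.6
fit [644.8  91.3] err 0.014
bar [646.8  92.1] 163.9 err 0.164
t 13.6 pos [645.8  87.7 231.5] yaw -10.24 gap 85.4
cm total tool [ -3.48 -17.95   0.04] turn -0.0043 per row [-0.435 -2.243  0.005] -0.0005 tool-axis tilt [ 0.e+00 -3.e-04 -1.e+00]
```

View pics/w8.png

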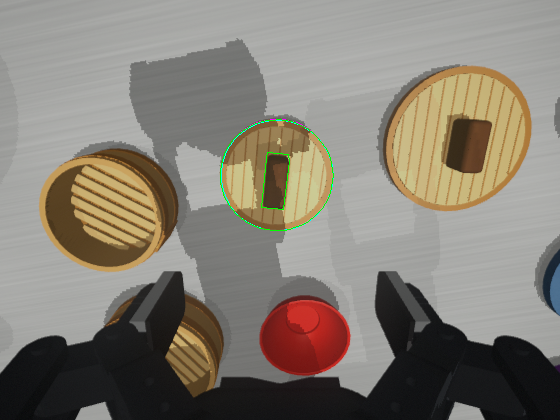

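Lid_medium at pixel (277,175): (644.8,91.3), bar ≈ -16°.

```bash
python3 -m handwheel '[[[1,-0.58,-2.99,0,0,0,0],[1,-0.58,-2.99,0,0,0,0],[1,-0.58,-2.99,0,0,0,0],[1,-0.58,-2.99,0,0,0,0],[1,-0.58,-2.99,0,0,0,0],[1,-0.58,-2.99,0,0,0,0],[1,0,0,0,0,0,0],[1,0,0,0,0,0,0],[1,0,0,0,0,0,0]]]'
python3 w.py steamer_medium 643.5 270.5 w9; python3 go.py 448 276 231 -10 8
```

```text
t: 14.5
ee_pos: [643.4, 270.2, 231.4]
tcp_rot: [[0.984, -0.178, -0.0], [-0.178, -0.984, -0.001], [-0.0, 0.001, -1.0]]
ft_force: [-0.6, -0.7, 0.1]
finger_gap: 85.6
tcp [643.4 270.1 231.6] t 14.55
cand 0.78 [278. 179.] 12349
fit [645.6 271.9] err 0.011
t 14.6 pos [643.4 270.2 231.6] yaw -10.26 gap 85.3
cm total tool [-19.33   2.91   0.06] turn -0.0045 per row [-2.417  0.363  0.007] -0.0006 tool-axis tilt [ 1.e-04 -3.e-04 -1.e+00]
```

View pics/w9.png

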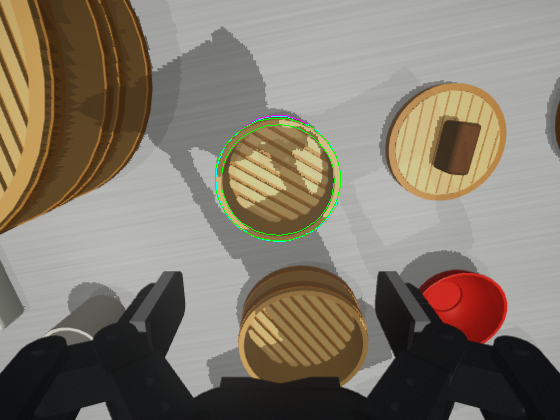

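```bash
python3 -m handwheel '[[[1,-3.22,0.485,0,0,0,0],[1,-3.22,0.485,0,0,0,0],[1,-3.22,0.485,0,0,0,0],[1,-3.22,0.485,0,0,0,0],[1,-3.22,0.485,0,0,0,0],[1,-3.22,0.485,0,0,0,0],[1,0,0,0,0,0,0],[1,0,0,0,0,0,0],[1,0,0,0,0,0,0]]]'
python3 w.py steamer_large 448 276 w10; python3 go.py 644.8 91.3 231 -16 8
```

```text
t: 15.5
ee_pos: [448.9, 276.7, 231.8]
tcp_rot: [[0.984, -0.177, 0.001], [-0.177, -0.984, 0.0], [0.001, -0.0, -1.0]]
ft_force: [0.7, -0.1, 0.2]
finger_gap: 85.5
tcp [448.9 276.7 231.5] t 15.55
cand 0.82 [279. 179.] 18404
fit [450.2 277.9] err 0.011
t 15.6 pos [448.8 276.7 231.3] yaw -10.22 gap 85.3
cm total tool [22.58 14.77  0.04] turn 0.101 per row [2.822 1.847 0.005] 0.0126 tool-axis tilt [ 3.e-04 -1.e-04 -1.e+00]
```

View pics/w10.png

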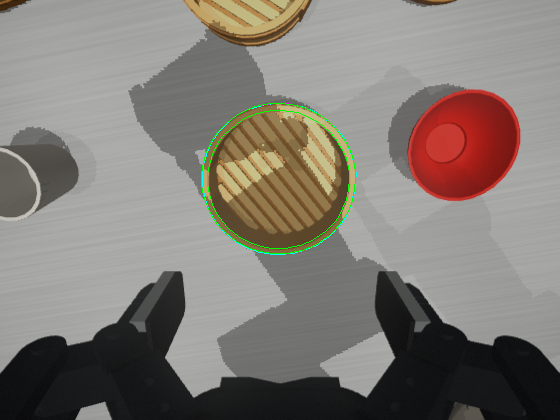

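Steamer_large at (450.2,277.9), centred at pixel (279,179). Now go above lid_medium.

```bash
python3 -m handwheel '[[[1,2.82,1.85,0,0,0,0],[1,2.82,1.85,0,0,0,0],[1,2.82,1.85,0,0,0,0],[1,2.82,1.85,0,0,0,0],[1,2.82,1.85,0,0,0,0],[1,2.82,1.85,0,0,0,0],[1,2.82,1.85,0,0,0,0],[1,2.82,1.85,0,0,0,0],[1,0,0,0,0,0,0.1],[1,0,0,0,0,0,0],[1,0,0,0,0,0,0],[1,0,0,0,0,0,0]]]'
python3 wc.py lid_medium 644.8 91.3 w11; python3 go.py 644.8 91.3 28 -16 8
```

```text
t: 16.8
ee_pos: [643.5, 92.1, 231.5]
tcp_rot: [[0.962, -0.271, -0.0], [-0.271, -0.962, -0.0], [-0.0, 0.0, -1.0]]
ft_force: [0.0, 0.7, -0.1]
finger_gap: 85.6
tcp [643.5  92.2 231.6] t 16.85
fit [644.7  91.4] err 0.015
bar [645.5  92.2] 164.7 err 0.197
t 16.85 pos [643.5  92.2 231.6] yaw -15.76 gap 85.7
cm total tool [ 0.15  0.05 20.36] turn 0.0042 per row [0.019 0.006 2.545] 0.0005 tool-axis tilt [ 0. -0. -1.]
```

View pics/w11.png

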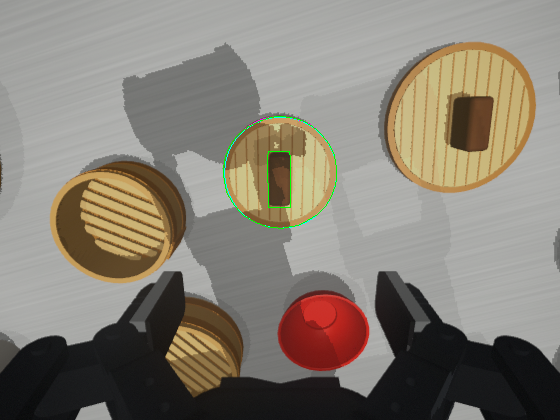

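```bash
python3 -m handwheel '[[[1,0.15,0.05,3.8,0,0,0],[1,0,0,3.8,0,0,0],[1,0,0,3.8,0,0,0],[1,0,0,3.8,0,0,0],[1,0,0,2.6,0,0,0],[1,0,0,1.7,0,0,0],[1,0,0,0.75,0,0,0],[1,0,0,0,0,0,0],[-1,0,0,0,0,0,0],[-1,0,0,0,0,0,0],[-1,0,0,0,0,0,0],[-1,0,0,0,0,0,0],[-1,0,0,0,0,0,0],[-1,0,0,0,0,0,0],[-1,0,0,0,0,0,0],[-1,0,0,0,0,0,0]]]' 40
python3 -m handwheel '[[[-1,0,0,-1,0,0,0],[-1,0,0,-2.5,0,0,0],[-1,0,0,-3.5,0,0,0],[-1,0,0,-3.5,0,0,0],[-1,0,0,-2.5,0,0,0],[-1,0,0,0,0,0,0],[-1,0,0,0,0,0,0]]]'
python3 go.py 645.6 271.9 155 -16 8
python3 - <<'E'
from h import *
p=imaging.snapshot('wrist');cv2.imwrite('pics/w12.png',p['img'])
E
```

```text
t: 18.45
ee_pos: [645.5, 90.8, 29.8]
tcp_rot: [[0.962, -0.274, 0.001], [-0.274, -0.962, -0.0], [0.001, -0.0, -1.0]]
ft_force: [0.6, 1.6, 5.5]
finger_gap: 21.1
t: 19.15
ee_pos: [644.6, 90.7, 158.6]
tcp_rot: [[0.962, -0.274, -0.001], [-0.274, -0.962, -0.0], [-0.001, 0.0, -1.0]]
ft_force: [0.0, 0.4, -2.7]
finger_gap: 21.2
t 19.15 pos [644.6  90.7 158.6] yaw -15.89 gap 21.2
cm total tool [ -4.86 -17.46   0.36] turn 0.002 per row [-0.608 -2.182  0.045] 0.0003 tool-axis tilt [-6.e-04 -1.e-04 -1.e+00]
```

View pics/w12.png

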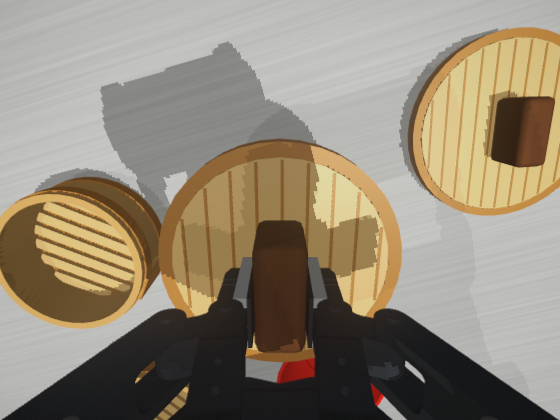

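```bash
python3 -m handwheel '[[[-1,-0.4,-1.45,0,0,0,0],[-1,-0.8,-2.91,0,0,0,0],[-1,-0.8,-2.91,0,0,0,0],[-1,-0.8,-2.91,0,0,0,0],[-1,-0.8,-2.91,0,0,0,0],[-1,-0.8,-2.91,0,0,0,0],[-1,-0.4,-1.46,0,0,0,0],[-1,0,0,0,0,0,0],[-1,0,0,0,0,0,0],[-1,0,0,2,0,0,0],[-1,0,0,2,0,0,0],[-1,0,0,1.5,0,0,0],[-1,0,0,0,0,0,0],[-1,0,0,0,0,0,0],[-1,0,0,0,0,0,0]]]'
python3 go.py 646.2 271.8 77.3 -16 8
python3 - <<'E'
from h import *
p=imaging.snapshot('wrist');cv2.imwrite('pics/w13.png',p['img'])
p=imaging.snapshot('scene');cv2.imwrite('pics/s13.png',cv2.resize(p['img'][130:270,320:520],None,fx=4,fy=4))
E
python3 go.py 646.2 271.8 77.3 -16 8
```

```text
t: 20.7
ee_pos: [647.5, 271.6, 105.3]
tcp_rot: [[0.962, -0.274, 0.002], [-0.274, -0.962, 0.0], [0.002, -0.001, -1.0]]
ft_force: [1.0, -0.6, -0.8]
finger_gap: 21.1
t 20.7 pos [647.5 271.6 105.3] yaw -15.91 gap 21.1
cm total tool [-0.13  0.02  2.8 ] turn 0.0016 per row [-0.016  0.003  0.35 ] 0.0002 tool-axis tilt [ 2.2e-03  5.0e-04 -1.0e+00]
t 20.8 pos [647.3 271.9 105.3] yaw -15.89 gap 21.2
cm total tool [-0.11  0.04  2.8 ] turn 0.002 per row [-0.013  0.005  0.35 ] 0.0002 tool-axis tilt [ 2.1e-03  5.0e-04 -1.0e+00]
```

View pics/s13.png

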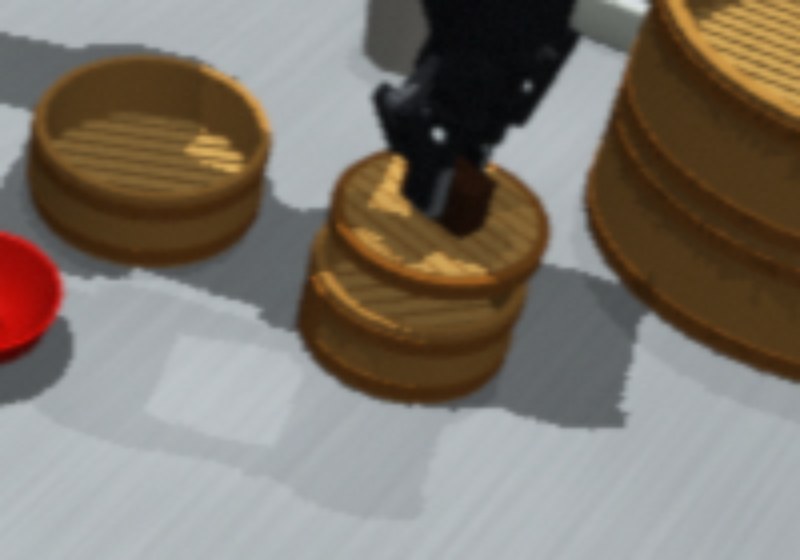

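View pics/w13.png

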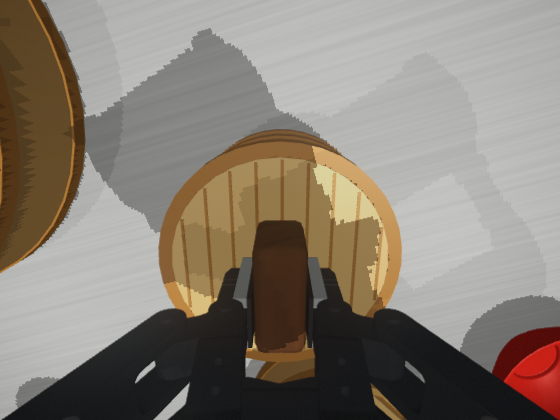

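```bash
python3 -m handwheel '[[[-1,-0.11,0.03,0.5,0,0,0],[-1,0,0,0.4,0,0,0],[-1,0,0,0.4,0,0,0],[-1,0,0,0.3,0,0,0],[-1,0,0,0.3,0,0,0],[-1,0,0,0.3,0,0,0],[-1,0,0,0.3,0,0,0],[-1,0,0,0.2,0,0,0],[-1,0,0,0.1,0,0,0],[-1,0,0,0,0,0,0],[-1,0,0,0,0,0,0]]]'
python3 go.py 646.2 271.8 77.5 -16 8
```

```text
t: 21.9
ee_pos: [645.5, 271.8, 77.8]
tcp_rot: [[0.962, -0.274, 0.001], [-0.274, -0.962, 0.0], [0.001, -0.0, -1.0]]
ft_force: [-4.6, -1.5, 7.4]
finger_gap: 21.5
t 21.9 pos [645.5 271.8  77.8] yaw -15.88 gap 21.5
cm total tool [ 0.06 -0.02  0.03] turn 0.0022 per row [ 0.008 -0.002  0.003] 0.0003 tool-axis tilt [ 0.001  0.    -1.   ]
```

Contact at the expected home height (77.8 = 48 + 29.8). Release and rise.

```bash
python3 -m handwheel '[[[1,0,0,0,0,0,0],[1,0,0,0,0,0,0],[1,0,0,0,0,0,0],[1,0,0,0,0,0,0],[1,0,0,0,0,0,0],[1,0,0,0,0,0,0],[1,0,0,0,0,0,0],[1,0,0,-2,0,0,0],[1,0,0,-4,0,0,0],[1,0,0,-4,0,0,0],[1,0,0,-4,0,0,0],[1,0,0,-1.4,0,0,0],[1,0,0,0,0,0,0],[1,0,0,0,0,0,0],[1,0,0,0,0,0,0]]]'
python3 - <<'E'
from h import *
p=imaging.snapshot('wrist');cv2.imwrite('pics/w14.png',p['img'])
p=imaging.snapshot('scene');cv2.imwrite('pics/s14.png',cv2.resize(p['img'][130:270,320:520],None,fx=4,fy=4))
E
python3 go.py 646.9 -102.7 231 -11.5 8
```

```text
t: 23.4
ee_pos: [644.8, 271.5, 227.7]
tcp_rot: [[0.962, -0.274, -0.004], [-0.274, -0.962, -0.001], [-0.003, 0.002, -1.0]]
ft_force: [-0.2, 0.6, -0.1]
finger_gap: 85.4
t 23.5 pos [645.  271.6 228. ] yaw -15.88 gap 85.3
cm total tool [10.43 35.95 -0.27] turn -0.0765 per row [ 1.304  4.494 -0.033] -0.0096 tool-axis tilt [-0.0031 -0.001  -1.    ]
```

View pics/s14.png

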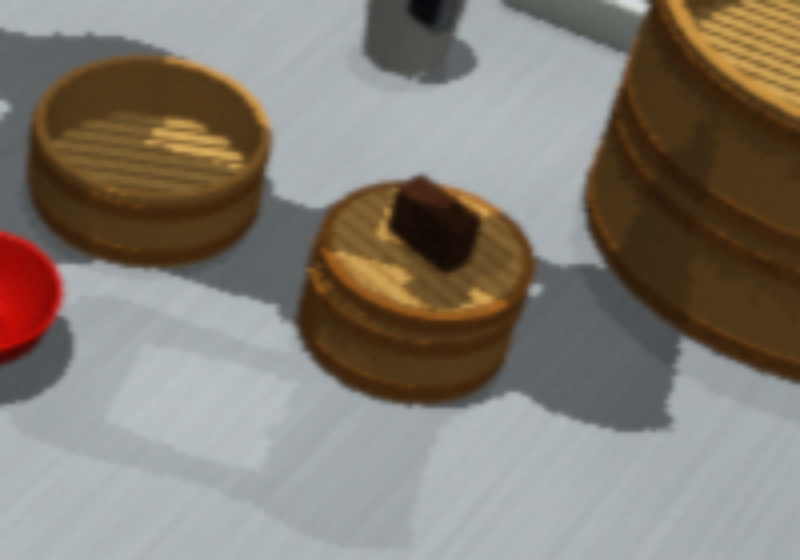

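View pics/w14.png

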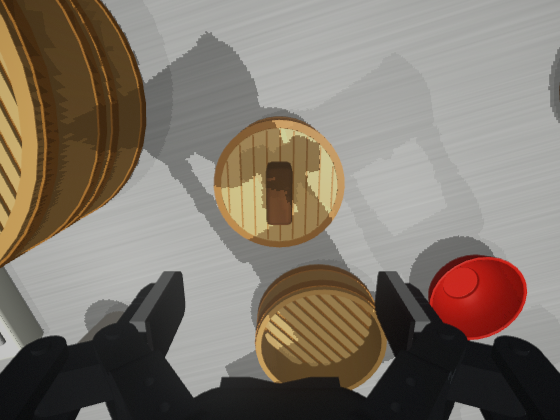

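Lid_medium sits flush, centred at wrist (280,183). Now lid_large.

```bash
python3 -m handwheel '[[[1,1.04,3.6,0,0,0,0],[1,1.04,3.6,0,0,0,0],[1,1.04,3.6,0,0,0,0],[1,1.04,3.6,0,0,0,0],[1,1.04,3.6,0,0,0,0],[1,1.04,3.6,0,0,0,0],[1,1.04,3.6,0,0,0,0],[1,1.04,3.6,0,0,0,0],[1,1.04,3.6,0,0,0,0],[1,1.04,3.6,0,0,0,0],[1,0,0,0,0,0,-0.0765],[1,0,0,0,0,0,0],[1,0,0,0,0,0,0],[1,0,0,0,0,0,0]]]'
python3 wc.py lid_large 646.9 -102.7 w15; python3 go.py 646.9 -102.7 28.5 -11.5 8
```

```text
t: 24.9
ee_pos: [647.0, -101.9, 229.7]
tcp_rot: [[0.98, -0.199, -0.0], [-0.199, -0.98, 0.0], [-0.001, -0.0, -1.0]]
ft_force: [0.0, -0.1, -0.6]
finger_gap: 85.5
tcp [ 647.  -101.9  229.8] t 24.95
fit [ 647.  -102.6] err 0.012
bar [ 648.4 -101.3] 168.5 err 0.125
t 24.95 pos [ 647.  -101.9  229.8] yaw -11.48 gap 85.3
cm total tool [1.000e-02 8.000e-02 2.013e+01] turn 0.0003 per row [1.000e-03 1.000e-02 2.517e+00] 0.0 tool-axis tilt [-3.e-04  1.e-04 -1.e+00]
```

View pics/w15.png

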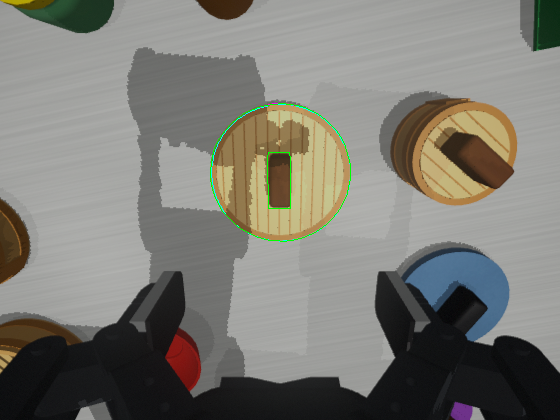

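```bash
python3 -m handwheel '[[[1,0.01,0.08,3.7,0,0,0],[1,0,0,3.7,0,0,0],[1,0,0,3.7,0,0,0],[1,0,0,3.7,0,0,0],[1,0,0,2.8,0,0,0],[1,0,0,1.7,0,0,0],[1,0,0,0.8,0,0,0],[1,0,0,0,0,0,0],[-1,0,0,0,0,0,0],[-1,0,0,0,0,0,0],[-1,0,0,0,0,0,0],[-1,0,0,0,0,0,0],[-1,0,0,0,0,0,0],[-1,0,0,0,0,0,0],[-1,0,0,0,0,0,0],[-1,0,0,0,0,0,0]]]' 45
python3 -m handwheel '[[[-1,0,0,-1,0,0,0],[-1,0,0,-2.5,0,0,0],[-1,0,0,-3.5,0,0,0],[-1,0,0,-3.5,0,0,0],[-1,0,0,-2.5,0,0,0],[-1,0,0,0,0,0,0],[-1,0,0,0,0,0,0],[-1,0,0,0,0,0,0]]]'
python3 go.py 450.2 277.9 155 -11.5 12
python3 - <<'E'
from h import *
p=imaging.snapshot('wrist');cv2.imwrite('pics/w16.png',p['img'])
E
```

```text
t: 26.55
ee_pos: [647.4, -103.8, 29.8]
tcp_rot: [[0.98, -0.199, 0.001], [-0.199, -0.98, -0.0], [0.001, 0.0, -1.0]]
ft_force: [-0.6, -0.2, 5.6]
finger_gap: 21.6
t: 27.35
ee_pos: [645.8, -103.5, 156.9]
tcp_rot: [[0.98, -0.199, -0.004], [-0.199, -0.98, 0.001], [-0.004, -0.0, -1.0]]
ft_force: [0.1, -0.2, -2.1]
finger_gap: 21.8
t 27.35 pos [ 645.8 -103.5  156.9] yaw -11.5 gap 21.8
cm total tool [-26.77 -33.47   0.3 ] turn -0.0001 per row [-2.231 -2.789  0.025] -0.0 tool-axis tilt [-3.7e-03  9.0e-04 -1.0e+00]
```

View pics/w16.png

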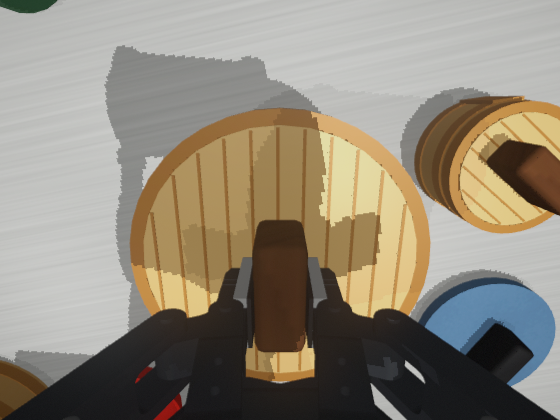

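```bash
python3 -m handwheel '[[[-1,-1.1,-1.4,0,0,0,0],[-1,-2.23,-2.79,0,0,0,0],[-1,-2.23,-2.79,0,0,0,0],[-1,-2.23,-2.79,0,0,0,0],[-1,-2.23,-2.79,0,0,0,0],[-1,-2.23,-2.79,0,0,0,0],[-1,-2.23,-2.79,0,0,0,0],[-1,-2.23,-2.79,0,0,0,0],[-1,-2.23,-2.79,0,0,0,0],[-1,-2.23,-2.79,0,0,0,0],[-1,-2.23,-2.79,0,0,0,0],[-1,-2.23,-2.79,0,0,0,0],[-1,-1.1,-1.3,0,0,0,0],[-1,0,0,0,0,0,0],[-1,0,0,2,0,0,0],[-1,0,0,2,0,0,0],[-1,0,0,1.3,0,0,0],[-1,0,0,0,0,0,0],[-1,0,0,0,0,0,0],[-1,0,0,0,0,0,0]]]'
python3 - <<'E'
from h import *
p=imaging.snapshot('wrist');cv2.imwrite('pics/w17.png',p['img'])
p=imaging.snapshot('scene');cv2.imwrite('pics/s17.png',cv2.resize(p['img'][110:250,270:470],None,fx=4,fy=4))
E
python3 go.py 450.8 277.2 77.5 -11.5 12
```

```text
t: 29.4
ee_pos: [452.3, 276.6, 106.6]
tcp_rot: [[0.98, -0.2, 0.001], [-0.2, -0.98, 0.0], [0.001, -0.001, -1.0]]
ft_force: [-0.0, 0.4, -2.2]
finger_gap: 21.3
t 29.5 pos [452.1 276.8 106.7] yaw -11.51 gap 21.6
cm total tool [-0.14 -0.01  2.92] turn -0.0002 per row [-0.012 -0.001  0.243] -0.0 tool-axis tilt [ 1.3e-03  4.0e-04 -1.0e+00]
```

View pics/s17.png

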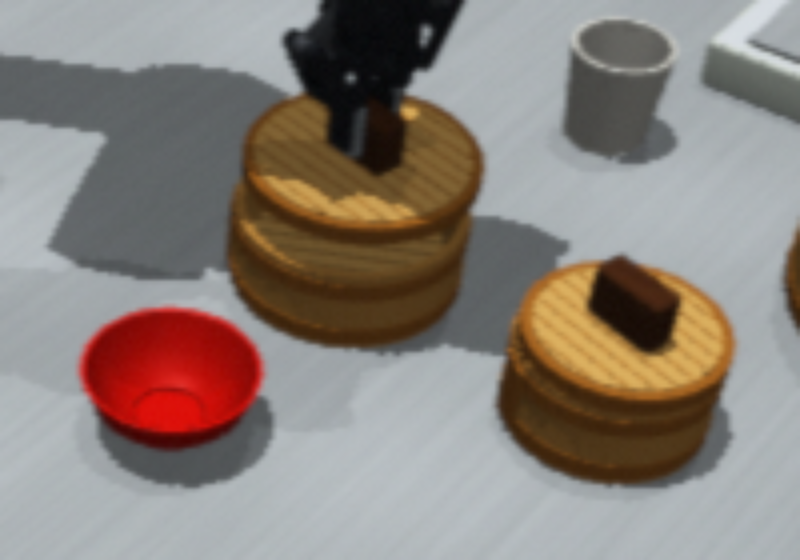

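View pics/w17.png

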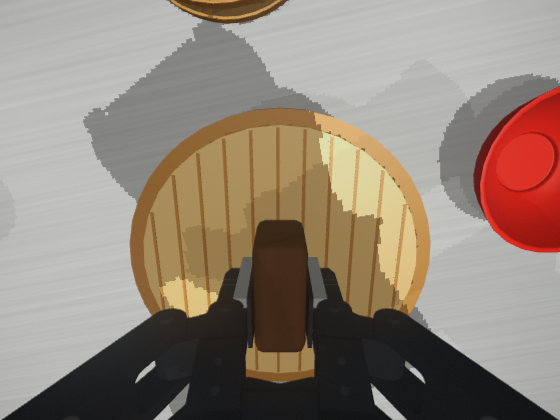

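The lid hangs level over steamer_large, pot, bowl and medium untouched. Lower.

```bash
python3 -m handwheel '[[[-1,-0.14,0,0.5,0,0,0],[-1,0,0,0.4,0,0,0],[-1,0,0,0.4,0,0,0],[-1,0,0,0.3,0,0,0],[-1,0,0,0.3,0,0,0],[-1,0,0,0.3,0,0,0],[-1,0,0,0.3,0,0,0],[-1,0,0,0.2,0,0,0],[-1,0,0,0.2,0,0,0],[-1,0,0,0,0,0,0],[-1,0,0,0,0,0,0]]]'
python3 go.py 450.8 277.2 77.5 -11.5 8
```

```text
t: 30.6
ee_pos: [450.2, 277.0, 77.8]
tcp_rot: [[0.98, -0.199, 0.001], [-0.199, -0.98, 0.0], [0.0, -0.0, -1.0]]
ft_force: [-3.5, -0.6, 6.3]
finger_gap: 21.3
t 30.6 pos [450.2 277.   77.8] yaw -11.49 gap 21.3
cm total tool [ 0.05 -0.03  0.03] turn 0.0001 per row [ 0.007 -0.003  0.004] 0.0 tool-axis tilt [ 5.e-04  0.e+00 -1.e+00]
```

Home height reached (77.8). Release, retreat, and do the final check.

```bash
python3 -m handwheel '[[[1,0,0,0,0,0,0],[1,0,0,0,0,0,0],[1,0,0,0,0,0,0],[1,0,0,0,0,0,0],[1,0,0,0,0,0,0],[1,0,0,0,0,0,0],[1,0,0,0,0,0,0],[1,0,0,-2,0,0,0],[1,0,0,-4,0,0,0],[1,0,0,-4,0,0,0],[1,0,0,-4,0,0,0],[1,0,0,-1.4,0,0,0],[1,0,0,0,0,0,0],[1,0,0,0,0,0,0],[1,0,0,0,0,0,0],[1,0,0,0,0,0,0]]]'
cat > fin.py <<'E'
from h import *
p=imaging.snapshot('wrist'); s=imaging.snapshot('scene'); t=imaging.snapshot('top')
S={'large':(450.2,277.9),'medium':(645.6,271.9),'small':(643.8,-273.4)}
vs=s['img'].copy()
def tanmask(q,c0,rr):
    hsv=cv2.cvtColor(q['img'],cv2.COLOR_BGR2HSV); m=((hsv[...,0]<32)&(hsv[...,1]>70)).astype(np.uint8)
    k,lab=cv2.connectedComponents(m); yy,xx=np.mgrid[:420,:560]; l=lab[(np.hypot(xx-c0[0],yy-c0[1])<rr)&(lab>0)]
    return (lab==np.bincount(l).argmax())
for n,(x,y) in S.items():
    r=R[n]
    # silhouette of steamer+seated lid brim in scene: cylinder 0..70 + bar
    c0=proj(s,np.array([[x,y,60]]))[0]; m=tanmask(s,c0,10).astype(float)
    def f(v):
        a=hullmask(s,cyl(v[0],v[1],r,0,58)); b=hullmask(s,cyl(v[2],v[3],r,58+v[4],70+v[4]))
        d=np.maximum(a,b); bar=hullmask(s,cyl(v[2],v[3],27,70,107)); w=1-bar
        return (np.abs(d-m)*w).sum()/m.sum()
    best=None
    x0=np.array([x,y,x,y,1.])
    for st in (4,-4):
        sim=np.vstack([x0]+[x0+st*np.eye(5)[i] for i in range(5)])
        b=minimize(f,x0,method='Nelder-Mead',options=dict(initial_simplex=sim,maxiter=600,xatol=.05,fatol=1e-5))
        if best is None or b.fun<best.fun: best=b
    v=best.x; print(n,'steamer',v[:2].round(1),'lid',v[2:4].round(1),'gap above rim',v[4].round(1),'err',round(best.fun,4))
    for P in (cyl(v[0],v[1],r,0,58),cyl(v[2],v[3],r,58+v[4],70+v[4])):
        cv2.polylines(vs,[cv2.convexHull(proj(s,P).astype(np.float32)).astype(int)],True,(255,0,255),1)
cv2.imwrite('pics/fin_s.png',cv2.resize(s['img'][130:400,200:480],None,fx=2.2,fy=2.2)); cv2.imwrite('pics/fin_sv.png',vs); cv2.imwrite('pics/fin_t.png',t['img']); cv2.imwrite('pics/fin_w.png',p['img'])
print(bot.observe()['t'])
E
python3 fin.py
```

```text
t: 32.2
ee_pos: [449.6, 276.8, 229.4]
tcp_rot: [[0.98, -0.199, -0.003], [-0.199, -0.98, -0.001], [-0.002, 0.002, -1.0]]
ft_force: [0.3, 0.2, -0.1]
finger_gap: 85.6
large steamer [448.1 280. ] lid [449.9 280.3] gap above rim -3.7 err 0.0209
medium steamer [644.3 274.4] lid [644.5 275.3] gap above rim -2.9 err 0.0177
small steamer [ 642.4 -272.8] lid [ 643.1 -271.2] gap above rim -2.6 err 0.0169
32.35
```

View pics/fin_sv.png

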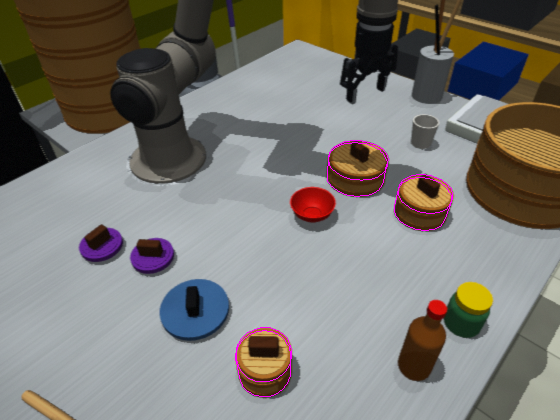

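View pics/fin_s.png

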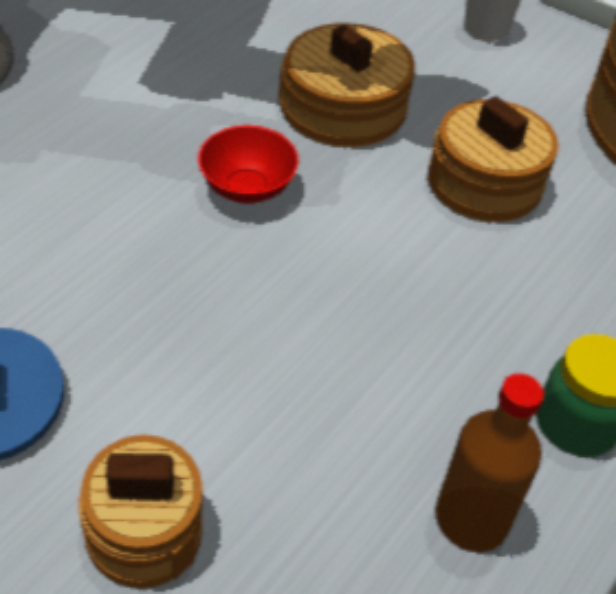

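View pics/fin_t.png

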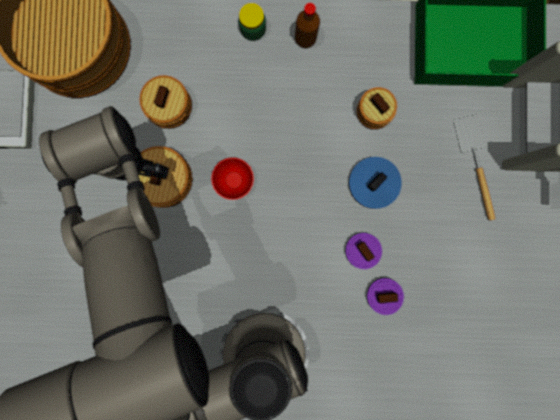

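All three lids are seated: offsets of 2 mm or less and the same rim gap for each. The bowl and pot lid have not moved.

```bash
python3 -c "
from cell import ticket,bot
o=bot.observe();print(o['t'],o['qd'].round(2),o['finger_gap']);print(ticket.finish_job())"
```

```text
32.35 [ 0.07 -0.25 -0.42 -0.05  0.1   0.04] 85.48752227044487
the job is handed in; nothing more can be done
None
```

I put the small, medium and large bamboo lids on their own steamers and handed the job in at about 32 s of the 93 s. The gripper was open and about 230 mm up, clear of everything.

**Seating:** The last scene-camera fits put each lid within about 2 mm of its steamer's axis. The medium and large lids touched the rim at the expected home height; the small one was let go within about 1 mm of it, before any contact showed. All three look flat on the rim. I did not measure tilt as a number.

**Surroundings:** In the last top view the blue pot lid, red bowl, purple lids and steamers were where they started. I judged that by eye rather than fitting it again.

**Checks that disagreed:**
- The final fit gave lid heights of -2.6 to -3.7 mm relative to the rim. A lid cannot sit below the rim, and the error is nearly the same for all three, so I put it down to the silhouette and calibration.
- The top and scene cameras differed by up to 5 mm in y on the steamers, so I used the wrist-camera fits to place the lids.
- The network once took a purple lid for lid_small. I spotted it in the picture and used colour segmentation for the lids instead.

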